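# Set out the doming punches by size

### The arm

A 6-joint arm with a two-finger parallel gripper is mounted at the origin on the work surface. World frame = base frame: x ahead of the robot, y to its left, z up, the work surface at z = 0. Lengths are in mm, angles in rad, forces in N, time in s.
With the tool pointing down it reaches from about 350 to 975 mm from the base axis. Payload 7.1 kg.
Tool frame: the origin (TCP) lies on the centre line of the jaws, within the pads' length; the fingertips stand 14 mm ahead of it and the grasp point (between the pads) lies 5 mm behind it; x points along the fingers, z is the direction in which the jaws open and shut, and the axes are right-handed (so a half turn about x gives the same grasp; the last joint's range is limited). The gripper opens to 88 mm and grips with 3 to 60 N. Pads are 20 mm wide; open, the fingers measure 115 mm over their backs; the gripper's body (75 mm by 178 mm) begins 61 mm behind the grasp point.
Start: joints at [1.132, 0.423, 1.63, -0, 1.089, -0.019], TCP at [254.704, 570.728, 236.675] pointing down, gripper open.
Joint ranges: [-3, 3], [-0.9, 2.11], [0.09, 2.58], [-1.31, 4.45], [0.11, 2.69], [-2.54, 2.54]. Speed limits (rad/s): [2.39, 2.39, 3.01, 3.14, 3.14, 3.14].

### API

Orientations are given as a rotation vector (axis times angle).
In Python, from workcell import ctrl gives the robot as it stands.
- The arm moves only by the tool servo_tool, never from a script. Its argument "plan" is a list that holds one entry, the list of rows, each a list of 7 numbers: the shift along the tool's x, y, z in cm, then the turn, a rotation vector about the tool's x, y, z in rad, then the finger opening in cm, from 0 to 8.78. A call has 1 to 8 rows; each row is the pose to reach, as a shift and turn from the pose commanded when the call began, along the tool's axes at that moment; what a row does not reach only later rows make up. A row lasts 1/12 s, in which the tool goes at most 41.7 mm and 7.16 degrees, less where a joint would pass 70% of its speed; a pose out of reach is approached as far as the arm can. A call with a gripper value outside its range is refused whole. The fingers move at their own pace and stop on an object; the grip force is fixed at half the most. Time passes only in rows, so rows that repeat a pose let the fingers close. It gives the time, the measured TCP pose, the force and the opening at its end, in the units of the state.
- ctrl.get_obs(): the state, without advancing time (a new reading comes with each control period).
- ctrl.get_image(name): name is "scene" or "top" or "wrist"; returns the picture (384x512x3 uint8, red, green, blue); there is no depth.
- ctrl.calibration(name): a dict with "K" (3x3 intrinsics, pixels), "view" (4x4, takes a point from world to camera coordinates). Camera axes: x right, y up, looking along -z (the intrinsics and any distortion apply to the point x, -y, -z); pixel columns grow to the right and rows downward; lengths in mm; the calibration is good to about 2 mm. A picture is of the moment at which its call begins: read the wrist's pose just before it. calibration takes no time and is no camera call; for the wrist camera it gives the pose at the moment of the call.
- ctrl.close_job(): hands the job in, once; it reports no verdict.
The state is a dict: "t": time; "qpos": joint angles; "qvel": joint speeds; "joint_torque": joint torques, N m; "ee_pos": TCP position; "orientation": TCP orientation; "ft_force": force on the tool from outside, world axes, zero at the start; "moment": the same for the moment, N m; "width": finger opening in mm.
Only numpy, scipy, OpenCV 4.12 (cv2) and the standard library are available. Lean on these libraries where they do the work, as an engineer would, in place of code of your own. Each camera call takes 0.05 s, during which the arm holds its last target.

### The job

Set the four steel doming punches out in order of thickness on the row of cork pads, one upright in the middle of each pad: the thickest on the pad next to the square steel bench block, then thinner and thinner towards the glass jar. Leave the jar where it stands.

Things in the scene. Friction and masses are not known exactly. Their poses are not given: they have to be found in the camera images.
- punch_41_mid (a point): The largest of four loose bright-steel doming punches: an upright solid round bar 41 mm in diameter and 60 mm tall in all, with a flat foot, straight sides up to 40 mm and a half-ball nose on top; a thin dark ring round it near the foot. The point is its centre, on the axis and 30 mm above the foot; z points up out of the nose. It starts upright on the bench top. About 551 g, give or take a third.
- punch_34_mid (a point): The second largest of four loose bright-steel doming punches: an upright solid round bar 34 mm in diameter and 60 mm tall in all, with a flat foot, straight sides up to 43 mm and a half-ball nose on top; a thin dark ring round it near the foot. The point is its centre, on the axis and 30 mm above the foot; z points up out of the nose. It starts upright on the bench top. About 387 g, give or take a third.
- punch_27_mid (a point): The second smallest of four loose bright-steel doming punches: an upright solid round bar 27 mm in diameter and 60 mm tall in all, with a flat foot, straight sides up to 46 mm and a half-ball nose on top; a thin dark ring round it near the foot. The point is its centre, on the axis and 30 mm above the foot; z points up out of the nose. It starts upright on the bench top. About 249 g, give or take a third.
- punch_20_mid (a point): The smallest of four loose bright-steel doming punches: an upright solid round bar 20 mm in diameter and 60 mm tall in all, with a flat foot, straight sides up to 50 mm and a half-ball nose on top; a thin dark ring round it near the foot. The point is its centre, on the axis and 30 mm above the foot; z points up out of the nose. It starts upright on the bench top. About 140 g, give or take a third.
- pad_a: One of four like, fixed cork discs, 50 mm across and 3 mm thick, in a straight row about 72 mm apart on a dark wooden board (fixed; 80 mm wide, 460 mm long, 12 mm thick). The letter says nothing of its place in the row. The point is the centre of its underside, which lies on the board's top, so the cork's top is 3 mm above it and 15 mm above the bench top (z = 0).
- pad_b: One of four like, fixed cork discs, 50 mm across and 3 mm thick, in a straight row about 72 mm apart on a dark wooden board (fixed; 80 mm wide, 460 mm long, 12 mm thick). The letter says nothing of its place in the row. The point is the centre of its underside, which lies on the board's top, so the cork's top is 3 mm above it and 15 mm above the bench top (z = 0).
- pad_c: One of four like, fixed cork discs, 50 mm across and 3 mm thick, in a straight row about 72 mm apart on a dark wooden board (fixed; 80 mm wide, 460 mm long, 12 mm thick). The letter says nothing of its place in the row. The point is the centre of its underside, which lies on the board's top, so the cork's top is 3 mm above it and 15 mm above the bench top (z = 0).
- pad_d: One of four like, fixed cork discs, 50 mm across and 3 mm thick, in a straight row about 72 mm apart on a dark wooden board (fixed; 80 mm wide, 460 mm long, 12 mm thick). The letter says nothing of its place in the row. The point is the centre of its underside, which lies on the board's top, so the cork's top is 3 mm above it and 15 mm above the bench top (z = 0).
- bench_block: The square steel bench block on its thin rubber mat, fixed on one end of the board, in line with the pads, about 80 mm from the nearest pad's centre: 60 x 60 mm (mat 64 x 64 mm), 22 mm tall in all. The point is the centre of its underside, on the board's top. It may be at either end of the row.
- jar: A loose small glass jar with a dark metal lid, 50 mm across and 55 mm tall, 120 g, standing on the board at the end of the row away from the steel block, about 80 mm from the nearest pad's centre. A bystander. The point is the centre of its underside, on the board's top.
Not all that is in view belongs to the job. Leave any yellow look-alike of the part that bears punch_27_mid alone.

How it is judged:
By the outcome, as a careful person would: the job done as asked, in the order asked, and still so for the second after the job is handed in, with the robot touching nothing.
It also fails if it takes over 104 s, if anything falls off the work surface, if the arm or the gripper's body presses on something with over 40 N, if the wrist force passes 120 N, or if a joint passes its speed limit or range.

## Working session

There is one attempt and no reset: what is moved stays moved. The work goes in short steps, Python scripts to look and compute and a tool call to move; the robot and the scene stay as the last step left them, time stands still between calls to the robot, and variables do not carry over. Pictures are saved under pics/ and viewed, and the job is handed in when it is done.

Besides the shell and the picture viewer there is one more tool, called after "Call:" as name([rows], argument=value, ...), one row to a line, values as JSON. servo_tool: Moves the arm, as the interface text tells. Its arguments: {"type":"object","properties":{"plan":{"type":"array","items":{"type":"array","items":{"type":"array","items":{"type":"number"}}}}},"required":["plan"]}

```bash
mkdir -p pics; ls
python3 - <<'E'
from workcell import ctrl
import cv2,numpy as np
o=ctrl.get_obs();print(o)
for n in ["scene","top","wrist"]:
    c=ctrl.calibration(n);print(n,{k:np.round(np.array(v),4).tolist() for k,v in c.items()})
    im=ctrl.get_image(n);cv2.imwrite(f"pics/{n}0.png",im[:,:,::-1])
E
```

```text
pics
{'t': 0.0, 'qpos': array([ 1.13201148e+00,  4.23845476e-01,  1.63069144e+00, -2.66464557e-05,
        1.08859280e+00, -1.89970268e-02]), 'qvel': array([-0.00137399,  0.00050462,  0.00182542,  0.0008297 ,  0.00206928,
        0.00032072]), 'joint_torque': array([ 1.57966799e-03, -5.44631016e+01, -2.73668200e+01,  6.44223858e-02,
        2.28519947e-02, -1.24249409e-04]), 'ee_pos': array([254.48208156, 570.2565731 , 235.89822073]), 'orientation': array([-0.89552919,  1.38035659,  0.89416135]), 'ft_force': array([-0.4130859 ,  0.79823035, -0.45268419]), 'moment': array([ 0.00528341, -0.01109459, -0.0162837 ]), 'width': 87.66870658010153}
scene {'K': [[497.1356, 0.0, 260.2196], [0.0, 497.1356, 193.0698], [0.0, 0.0, 1.0]], 'view': [[-0.0503, 0.9987, -0.0121, 38.0193], [-0.8544, -0.0367, 0.5184, 419.4099], [0.5173, 0.0364, 0.8551, -1297.9536], [0.0, 0.0, 0.0, 1.0]]}
top {'K': [[406.0405, 0.0, 256.7941], [0.0, 406.0405, 193.4178], [0.0, 0.0, 1.0]], 'view': [[-0.0181, -0.9992, -0.0366, 17.2774], [0.998, -0.0202, 0.0598, -514.3622], [-0.0605, -0.0354, 0.9975, -1052.6145], [0.0, 0.0, 0.0, 1.0]]}
wrist {'K': [[290.0539, 0.0, 254.9444], [0.0, 290.0539, 187.8897], [0.0, 0.0, 1.0]], 'view': [[0.4077, 0.9131, -0.0007, -624.467], [-0.8797, 0.3925, -0.2686, 30.816], [-0.245, 0.1101, 0.9633, -389.7747], [0.0, 0.0, 0.0, 1.0]]}
```

View pics/scene0.png

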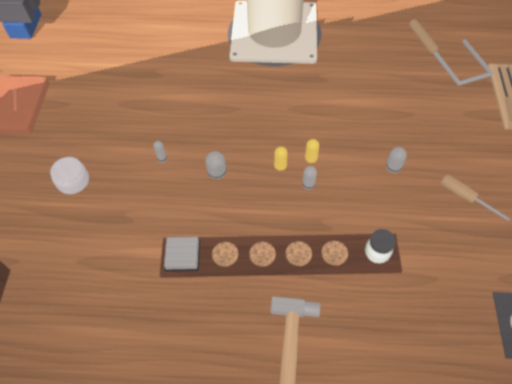

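View pics/top0.png

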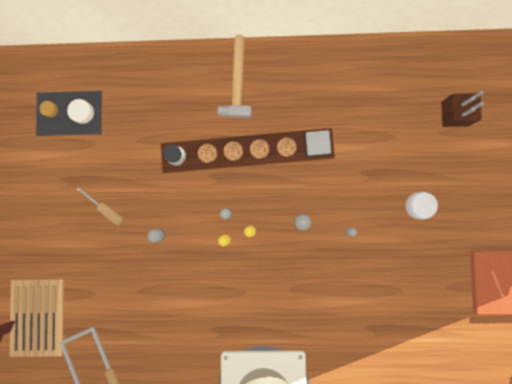

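View pics/wrist0.png

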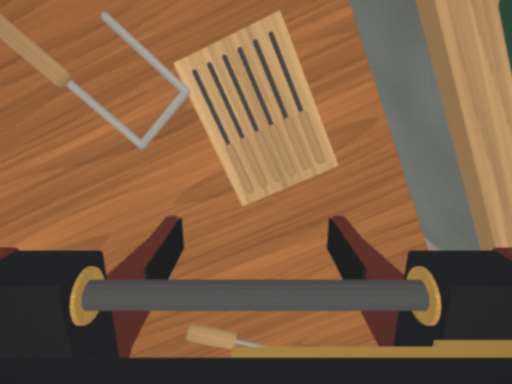

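The scene view shows the steel block at (182,253), pads at (225..335,253) and the jar at (380,247). The grey punches are at (160,151), (215,165), (310,177) and (397,160), and the yellow look-alikes at (281,158) and (312,151). In the top view the same punches are at (352,232), (303,222), (226,214) and (156,236), with the yellows at (250,231) and (224,240). Next I segment and triangulate.

```bash
cat > h.py <<'E'
import numpy as np, cv2
from workcell import ctrl
class Cam:
    def __init__(s,K,V):
        s.K=np.array(K,float);s.V=np.array(V,float);s.R=s.V[:3,:3];s.c=-s.R.T@s.V[:3,3]
    def ray(s,u,v):
        d=np.linalg.solve(s.K,[u,v,1.]);d=s.R.T@np.array([d[0],-d[1],-d[2]]);return d/np.linalg.norm(d)
    def plane(s,u,v,z):
        d=s.ray(u,v);return s.c+d*(z-s.c[2])/d[2]
    def proj(s,p):
        q=s.R@np.array(p,float)+s.V[:3,3];q=s.K@np.array([q[0],-q[1],-q[2]]);return q[:2]/q[2]
def cam(n):
    c=ctrl.calibration(n);return Cam(c["K"],c["view"])
def tri(rs):
    A=np.zeros((3,3));b=np.zeros(3)
    for c,d in rs:
        P=np.eye(3)-np.outer(d,d);A+=P;b+=P@c
    x=np.linalg.solve(A,b);return x,[np.linalg.norm((np.eye(3)-np.outer(d,d))@(x-c)) for c,d in rs]
def crop(im,x0,y0,x1,y1,f):
    return cv2.resize(im[y0:y1,x0:x1],None,fx=f,fy=f,interpolation=cv2.INTER_CUBIC)
E
python3 - <<'E'
from h import *
s=cv2.imread('pics/scene0.png');t=cv2.imread('pics/top0.png')
cv2.imwrite('pics/sc1.png',crop(s,145,130,415,285,2.9))
cv2.imwrite('pics/tc1.png',crop(t,145,120,365,255,3.6))
for n,im,R in (('scene',s,(130,100,420,200)),('top',t,(140,190,380,255))):
    hsv=cv2.cvtColor(im,cv2.COLOR_BGR2HSV)
    m=((hsv[...,1]<75)&(hsv[...,2]>50)).astype('uint8')*255
    q=np.zeros_like(m);q[R[1]:R[3],R[0]:R[2]]=m[R[1]:R[3],R[0]:R[2]]
    k,l,st,ce=cv2.connectedComponentsWithStats(q)
    for i in range(1,k):
        if st[i,4]>20: print(n,st[i],ce[i].round(1))
E
```

```text
scene [153 141  14  22 204] [159.7 151.2]
scene [386 147  21  26 403] [396.  159.4]
scene [205 151  21  28 479] [215.4 164.7]
scene [302 166  15  24 289] [309.1 177.4]
top [220 209  12  10  97] [225.5 213.5]
top [294 214  17  16 206] [302.2 221.8]
top [148 229  17  13 179] [155.8 235.2]
top [346 228  11   8  69] [350.8 231.7]
```

View pics/sc1.png

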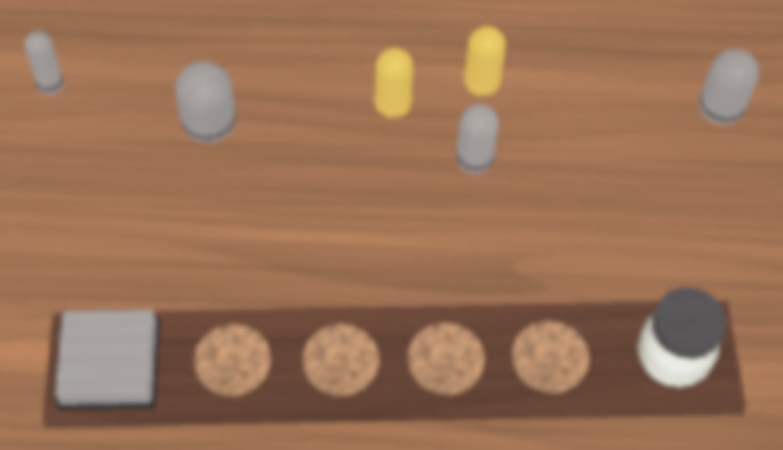

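View pics/tc1.png

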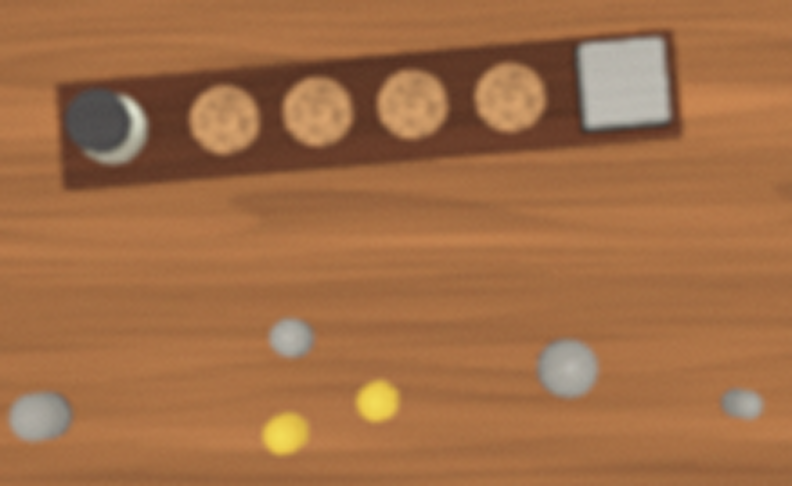

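Candidates in the scene view are the four greys at (160,151), (309,177), (396,159) and (215,165), plus two yellows to leave alone. By apparent width the greys are 20, 27, 34 and 41 mm, in that order. The enlarged crops confirm it, and I now put numbers on widths and positions.

```bash
cat > m1.py <<'E'
from h import *
s=cv2.imread('pics/scene0.png');t=cv2.imread('pics/top0.png')
C={'scene':cam('scene'),'top':cam('top')}
I={'scene':s,'top':t}
P={'41':((215,165),(302,222)),'34':((396,159),(156,235)),'27':((309,177),(225,213)),'20':((160,151),(351,232)),'Y1':((281,158),(250,231)),'Y2':((312,151),(224,240))}
def seg(im,pt,r=22,f=4,yellow=False):
    x0,y0=pt[0]-r,pt[1]-r
    c=cv2.resize(im[y0:y0+2*r+1,x0:x0+2*r+1],None,fx=f,fy=f,interpolation=cv2.INTER_CUBIC)
    b=c.astype(int);
    hsv=cv2.cvtColor(c,cv2.COLOR_BGR2HSV)
    if yellow: m=(hsv[...,0]>20)&(hsv[...,0]<35)&(hsv[...,1]>110)
    else: m=(b[...,2]-b[...,0]<42)
    m=m.astype('uint8')*255
    k,l,st,ce=cv2.connectedComponentsWithStats(m)
    i=l[int((r+.5)*f),int((r+.5)*f)]
    cn=max(cv2.findContours((l==i).astype('uint8'),cv2.RETR_EXTERNAL,cv2.CHAIN_APPROX_NONE)[0],key=cv2.contourArea)
    rc=cv2.minAreaRect(cv2.convexHull(cn))
    g=lambda q:((np.array(q)+.5)/f-.5+[x0,y0])
    return g(rc[0]),np.array(sorted(rc[1]))/f
for k,(a,b) in P.items():
    R=[];W=[];pl=[]
    for n,p in (('scene',a),('top',b)):
        ctr,wh=seg(I[n],p,yellow=k[0]=='Y')
        R.append((C[n].c,C[n].ray(*ctr)));pl.append(C[n].plane(*ctr,30)[:2].round(1))
        W.append((wh,n))
    x,e=tri(R)
    ws=[ (w[0]*np.linalg.norm(x-C[n].c)/C[n].K[0,0]).round(1) for w,n in W]
    print(k,x.round(1),'res',np.round(e,1),'width mm',ws,'planes',pl[0],pl[1])
# pads
def ell(im,n,R):
    hsv=cv2.cvtColor(im,cv2.COLOR_BGR2HSV);x0,y0,x1,y1=R
    c=cv2.resize(im[y0:y1,x0:x1],None,fx=4,fy=4,interpolation=cv2.INTER_CUBIC)
    m=(c[...,2]>135).astype('uint8')*255
    m=cv2.morphologyEx(m,cv2.MORPH_CLOSE,np.ones((9,9)))
    out=[]
    for cn in cv2.findContours(m,cv2.RETR_EXTERNAL,cv2.CHAIN_APPROX_NONE)[0]:
        A=cv2.contourArea(cn)/16;h=cv2.convexHull(cn)
        (u,v),(w,hh),an=cv2.fitEllipse(h) if len(h)>5 else ((0,0),(0,0),0)
        if 150<A<900: out.append(((u+.5)/4-.5+x0,(v+.5)/4-.5+y0,w/4,hh/4))
    return sorted(out)
E1=ell(s,'scene',(205,237,355,272));E2=ell(t,'top',(190,135,303,167))
print(np.round(E1,1),np.round(E2,1))
for p,q in zip(E1,E2[::-1]):
    x,e=tri([(C['scene'].c,C['scene'].ray(*p[:2])),(C['top'].c,C['top'].ray(*q[:2]))])
    print('pad',x.round(1),np.round(e,1),C['scene'].plane(*p[:2],15).round(1)[:2],C['top'].plane(*q[:2],15).round(1)[:2])
E
python3 m1.py
```

```text
41 [ 438.  -110.1   21. ] res [0.9 0.9] width mm [np.float64(42.1), np.float64(40.6)] planes [ 444.1 -109.6] [ 438.  -108.5]
34 [409.9 272.5  23.7] res [1. 1.] width mm [np.float64(36.9), np.float64(33.8)] planes [414.6 269.7] [410.1 271.8]
27 [463.6  88.4  24.2] res [1.2 1.2] width mm [np.float64(28.1), np.float64(25.9)] planes [467.5  86.8] [463.4  89. ]
20 [ 410.8 -233.3   25.9] res [0.9 0.9] width mm [np.float64(21.5), np.float64(18.8)] planes [ 413.8 -233. ] [ 410.9 -231.6]
Y1 [416.8  27.   24.2] res [1. 1.] width mm [np.float64(24.7), np.float64(26.6)] planes [421.  26.] [416.9  27.6]
Y2 [394.6  94.1  24.7] res [1.1 1.1] width mm [np.float64(25.3), np.float64(26.9)] planes [398.7  92.6] [394.8  94.6]
[[224.7 253.6  25.1  26.8]
 [262.1 253.5  25.2  26.7]
 [298.4 253.1  25.   26.9]
 [334.4 252.5  24.9  27.2]] [[206.9 152.9  19.3  19.7]
 [212.1 135.6   6.2  83.9]
 [232.8 150.6  19.5  19.8]
 [259.  148.6  19.6  19.9]
 [286.2 146.7  19.6  19.9]
 [362.9 160.6   6.4 244.7]]
pad [ 611.5 -172.3   13.4] [99.6 99.6] [639.6 -74.1] [ 595.1 -272.2]
pad [636.5 -37.3  18.2] [35.2 35.2] [636.2  -2.3] [636.8 -72.6]
pad [634.   33.2  20.2] [34. 34.] [632.2  67.5] [ 6.335e+02 -6.000e-01]
pad [631.  102.   22.3] [33.4 33.4] [627.9 136.5] [629.8  69.2]
```

Run:
```python
from h import *
from scipy.spatial.transform import Rotation as Ro
o=ctrl.get_obs();R=Ro.from_rotvec(o['orientation']).as_matrix();print('tool axes (cols)',R.round(3))
c=cam('wrist');print('cam in tool',(R.T@(c.c-o['ee_pos'])).round(1),'look dir tool',(R.T@(-c.R[2])).round(3),'cam x in tool',(R.T@c.R[0]).round(3))
print('tcp px',c.proj(o['ee_pos']), 'tip', c.proj(o['ee_pos']+R[:,0]*14),'grasp',c.proj(o['ee_pos']-R[:,0]*5))
row=np.array([-11.7,210.6,0]);row/=np.linalg.norm(row)
for s in (1,-1):
    z=s*np.array([row[1],-row[0],0]);x=np.array([0,0,-1.]);y=np.cross(z,x)
    T=np.stack([x,y,z],1);d=Ro.from_matrix(R.T@T).as_rotvec();print(s,'turn in tool axes',d.round(3))
```

```text
tool axes (cols) [[-0.    -0.913  0.408]
 [-0.001  0.408  0.913]
 [-1.     0.    -0.001]]
cam in tool [-147.3   74.9    0. ] look dir tool [ 0.963 -0.269  0.001] cam x in tool [-0.001 -0.     1.   ]
tcp px [254.77689726 246.22623091] tip [254.77477399 235.52871908] grasp [254.77774386 250.49157733]
1 turn in tool axes [ 1.096e+00 -1.000e-03  1.000e-03]
-1 turn in tool axes [-2.046e+00 -1.000e-03 -1.000e-03]
```

```bash
cat >> h.py <<'E'
from scipy.spatial.transform import Rotation as Ro
YAW=np.arctan2(11.7,210.6)
def go(x,y,z,yaw=YAW):
    o=ctrl.get_obs();R=Ro.from_rotvec(o['orientation']).as_matrix()
    Z=np.array([np.cos(yaw),np.sin(yaw),0]);X=np.array([0,0,-1.]);T=np.stack([X,np.cross(Z,X),Z],1)
    d=R.T@(np.array([x,y,z])-o['ee_pos'])/10
    print('t %.2f'%o['t'],'pos',o['ee_pos'].round(1),'w %.1f'%o['width'],'F',o['ft_force'].round(1),'| shift cm',d.round(2),'turn',Ro.from_matrix(R.T@T).as_rotvec().round(3))
E
python3 -c "
from h import *
go(410,330,200)"
```

```text
t 0.15 pos [254.5 570.4 236.1] w 87.6 F [-0.1  0.1 -0.5] | shift cm [  3.63 -23.99 -15.61] turn [ 1.096e+00 -1.000e-03  1.000e-03]
```

Call:
servo_tool([
  [[0.4,-2.7,-1.8,0.122,0,0,7],[0.9,-5.7,-3.7,0.244,0,0,7],[1.3,-8.7,-5.6,0.366,0,0,7],[1.8,-11.7,-7.6,0.488,0,0,7],[2.2,-14.7,-9.5,0.61,0,0,7],[2.7,-17.7,-11.5,0.732,0,0,7],[3.2,-20.8,-13.5,0.854,0,0,7],[3.6,-24,-15.6,0.976,0,0,7]],
])

```text
t: 0.82
ee_pos: [410.7, 328.9, 200.3]
orientation: [-0.133, 1.567, 0.133]
ft_force: [1.3, 0.3, -0.6]
width: 70.0
```

```bash
python3 -c "
from h import *
go(410,330,200)"
```

```text
t 0.82 pos [410.7 328.9 200.3] w 70.0 F [ 1.3  0.3 -0.6] | shift cm [ 0.03  0.12 -0.05] turn [ 0.114 -0.     0.   ]
```

Call:
servo_tool([
  [[0,0,0,0.114,0,0,7],[0,0,0,0.114,0,0,7],[0,0,0,0.114,0,0,7]],
])

```text
t: 1.07
ee_pos: [410.4, 330.3, 200.6]
orientation: [-0.05, 1.57, 0.05]
ft_force: [-0.2, -0.1, -0.2]
width: 69.8
```

```bash
cat >> h.py <<'E'
import json
def shot(tag):
    o=ctrl.get_obs();c=ctrl.calibration('wrist');im=ctrl.get_image('wrist')[:,:,::-1]
    cv2.imwrite(f'pics/w_{tag}.png',im);json.dump(dict(K=np.array(c['K']).tolist(),view=np.array(c['view']).tolist(),pos=o['ee_pos'].tolist()),open(f'w_{tag}.json','w'))
def load(tag):
    j=json.load(open(f'w_{tag}.json'));return Cam(j['K'],j['view']),cv2.imread(f'pics/w_{tag}.png')
E
python3 -c "
from h import *
shot('34a');go(410,272,200)"
```

```text
t 1.12 pos [410.1 330.9 200.7] w 70.1 F [-0.9  0.7  0. ] | shift cm [ 0.07 -5.87 -0.39] turn [ 0.009 -0.    -0.   ]
```

View pics/w_34a.png

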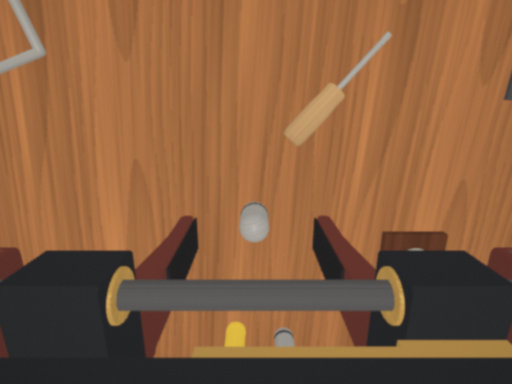

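The wrist view shows the 34 punch at (255,223), upright between the jaws. I move over it for the second view.

Call:
servo_tool([
  [[0.1,-2.9,-0.2,0.009,0,0,7],[0.1,-5.9,-0.4,0.009,0,0,7],[0.1,-5.9,-0.4,0.009,0,0,7],[0.1,-5.9,-0.4,0.009,0,0,7]],
])

```text
t: 1.45
ee_pos: [409.4, 271.5, 199.8]
orientation: [-0.042, 1.57, 0.043]
ft_force: [-0.5, -0.2, 0.0]
width: 70.4
```

```bash
cat >> h.py <<'E'
def segw(im,pt,r=45,f=4,thr=42,show=None):
    """grey blob near pt: returns min-area-rect corners (px), hull"""
    x0,y0=int(pt[0])-r,int(pt[1])-r;x0=max(x0,0);y0=max(y0,0)
    c=cv2.resize(im[y0:y0+2*r+1,x0:x0+2*r+1],None,fx=f,fy=f,interpolation=cv2.INTER_CUBIC)
    b=c.astype(int);m=((b[...,2]-b[...,0]<thr)).astype('uint8')*255
    m=cv2.morphologyEx(m,cv2.MORPH_OPEN,np.ones((5,5)))
    k,l,st,ce=cv2.connectedComponentsWithStats(m)
    i=l[int((pt[1]-y0+.5)*f),int((pt[0]-x0+.5)*f)]
    cn=max(cv2.findContours((l==i).astype('uint8'),cv2.RETR_EXTERNAL,cv2.CHAIN_APPROX_NONE)[0],key=cv2.contourArea)
    h=cv2.convexHull(cn)
    if show: cv2.drawContours(c,[h],-1,(0,255,0),1);cv2.imwrite(show,c)
    return (h[:,0,:]+.5)/f-.5+[x0,y0]
E
python3 -c "
from h import *
shot('34b');go(410,272,200)
"
```

```text
t 1.50 pos [409.8 272.3 200. ] w 69.9 F [-1.1 -0.4 -0.4] | shift cm [ 0.   -0.03  0.02] turn [-0.001  0.001 -0.001]
```

View pics/w_34b.png

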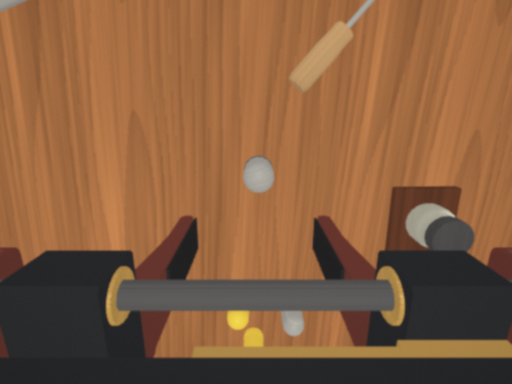

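The second wrist view shows the 34 punch at (259,175) and the jar at (440,228).

```bash
cat >> h.py <<'E'
def nose(tag,pt,show=None,**k):
    c,im=load(tag);h=segw(im,pt,show=show,**k)
    nad=c.proj(c.c+[0,0,-200.]) # vertical vanishing point
    m=h.mean(0);d=(m-nad)/np.linalg.norm(m-nad);p=np.array([-d[1],d[0]])
    a=h@d;b=h@p;w=(b.max()-b.min())/2
    return c,d*(a.max()-w)+p*(b.max()+b.min())/2,w
def punch(D,views,**k):
    zc=60-D/2;R=[]
    for tag,pt in views:
        c,u,w=nose(tag,pt,show=f'pics/seg_{tag}.png',**k);R.append((c.c,c.ray(*u)))
        pl=c.plane(*u,zc);f=np.linalg.norm(pl-c.c)/c.K[0,0]
        print(tag,'px',u.round(1),'width mm %.1f'%(2*w*f),'on z=%.0f:'%zc,pl.round(1))
    x,e=tri(R);print('tri',x.round(1),'expected z',zc,'res',np.round(e,1))
E
python3 -c "
from h import *
punch(34,[('34a',(255,223)),('34b',(259,175))])"
```

```text
34a px [253.7 227. ] width mm 32.9 on z=43: [411.4 273.5  43. ]
34b px [258.2 176.8] width mm 32.6 on z=43: [411.6 273.5  43. ]
tri [411.5 273.6  43.1] expected z 43.0 res [0.1 0.1]
```

```bash
python3 -c "
import cv2,numpy as np
cv2.imwrite('pics/segs34.png',np.hstack([cv2.imread('pics/seg_34a.png'),cv2.imread('pics/seg_34b.png')]))"
```

```text
(no output)
```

View pics/segs34.png

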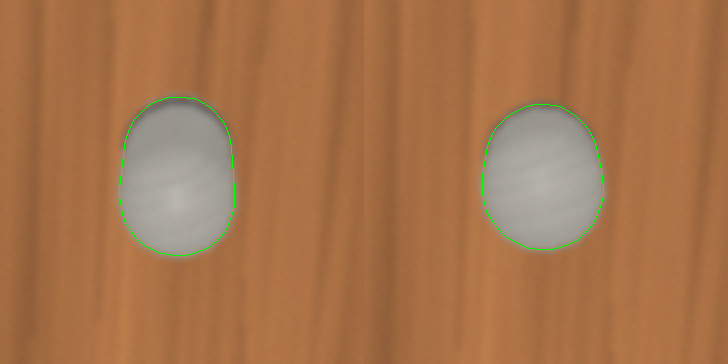

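Triangulated nose centre is (411.5, 273.6, 43.1); the description gives z = 43, the width matches, and the top view agrees. Now I descend.

```bash
python3 -c "
from h import *
go(411.5,273.6,25)"
```

```text
t 1.50 pos [409.8 272.3 200. ] w 69.9 F [-1.1 -0.4 -0.4] | shift cm [17.5   0.11  0.16] turn [-0.001  0.001 -0.001]
```

Call:
servo_tool([
  [[3,0.1,0.2,0,0,0,7],[6.5,0.1,0.2,0,0,0,7],[10,0.1,0.2,0,0,0,7],[13,0.1,0.2,0,0,0,7],[15.5,0.1,0.2,0,0,0,7],[17,0.1,0.2,0,0,0,7],[17.5,0.1,0.2,0,0,0,7],[17.5,0.1,0.2,0,0,0,7]],
])

```text
t: 2.17
ee_pos: [411.2, 273.3, 23.5]
orientation: [-0.043, 1.572, 0.042]
ft_force: [-0.2, 0.2, 0.6]
width: 70.4
```

```bash
python3 -c "
from h import *
go(411.5,273.6,25)"
```

```text
t 2.17 pos [411.2 273.3  23.5] w 70.4 F [-0.2  0.2  0.6] | shift cm [-0.15  0.03  0.03] turn [-0.001 -0.002  0.001]
```

Call:
servo_tool([
  [[-0.1,0,0,0,0,0,5],[-0.1,0,0,0,0,0,4],[-0.1,0,0,0,0,0,3.5],[-0.1,0,0,0,0,0,2],[-0.1,0,0,0,0,0,2],[-0.1,0,0,0,0,0,2],[-0.1,0,0,0,0,0,2],[-0.1,0,0,0,0,0,2]],
])

```text
t: 2.83
ee_pos: [412.4, 272.6, 26.3]
orientation: [-0.04, 1.569, 0.041]
ft_force: [0.0, -1.1, 6.9]
width: 33.4
```

```bash
python3 -c "
from h import *
go(411.5,273.6,125)"
```

```text
t 2.83 pos [412.4 272.6  26.3] w 33.4 F [ 0.  -1.1  6.9] | shift cm [-9.87  0.11 -0.07] turn [-0.004  0.001 -0.001]
```

Width reads 33.4 mm, so the 34 is held. I lift it straight up, then go to look at the pads.

Call:
servo_tool([
  [[-1,0,0,0,0,0,2],[-3,0,0,0,0,0,2],[-6,0,0,0,0,0,2],[-9.5,0,0,0,0,0,2],[-13,0,0,0,0,0,2],[-16,0,0,0,0,0,2],[-17.5,0,0,0,0,0,2],[-17.5,0,0,0,0,0,2]],
])

```text
t: 3.5
ee_pos: [413.3, 273.3, 204.4]
orientation: [-0.038, 1.565, 0.043]
ft_force: [1.3, 0.7, -3.3]
width: 33.0
```

```bash
python3 -c "
from h import *
go(600,80,200)"
```

```text
t 3.50 pos [413.3 273.3 204.4] w 33.0 F [ 1.3  0.7 -3.3] | shift cm [  0.48 -20.28  17.64] turn [-0.004  0.006 -0.003]
```

Call:
servo_tool([
  [[0.2,-2.2,1.9,0,0,0,2],[0.5,-5,4.4,0,0,0,2],[0.5,-8,7,0,0,0,2],[0.5,-11,9.6,0,0,0,2],[0.5,-14,12.2,0,0,0,2],[0.5,-17,14.8,0,0,0,2],[0.5,-19.3,16.8,0,0,0,2],[0.5,-20.3,17.6,0,0,0,2]],
])

```text
t: 4.17
ee_pos: [599.7, 75.6, 193.9]
orientation: [-0.039, 1.572, 0.038]
ft_force: [-0.1, 0.9, -2.7]
width: 33.3
```

Call:
servo_tool([
  [[0,0,0,0,0,0,2],[0,0,0,0,0,0,2],[0,0,0,0,0,0,2]],
])

```text
t: 4.42
ee_pos: [596.4, 79.6, 194.5]
orientation: [-0.041, 1.573, 0.041]
ft_force: [-0.9, -0.3, -3.6]
width: 33.4
```

```bash
python3 -c "
from h import *
shot('p1');go(605,-20,200)"
```

```text
t 4.47 pos [596.6  79.8 194.9] w 33.2 F [-0.3 -0.1 -3.9] | shift cm [ -0.51 -10.02   0.31] turn [-0.002 -0.002 -0.   ]
```

View pics/w_p1.png

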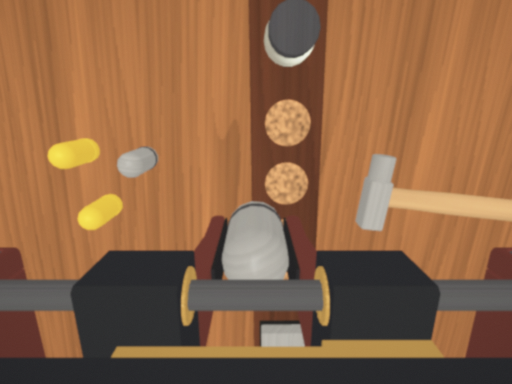

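The view shows the two jar-end pads at (288,123) and (287,183), and the held punch upright at (256,235). One more view further along.

Call:
servo_tool([
  [[0,-2.5,0,0,0,0,2],[-0.2,-5.5,0.1,0,0,0,2],[-0.5,-8.5,0.2,0,0,0,2],[-0.5,-10,0.3,0,0,0,2],[-0.5,-10,0.3,0,0,0,2],[-0.5,-10,0.3,0,0,0,2],[-0.5,-10,0.3,0,0,0,2]],
])

```text
t: 5.05
ee_pos: [605.8, -19.5, 200.5]
orientation: [-0.041, 1.571, 0.042]
ft_force: [-1.3, 0.6, -3.5]
width: 33.7
```

```bash
python3 -c "
from h import *
shot('p2');go(600,-85,200)"
```

```text
t 5.10 pos [605.9 -19.4 200.5] w 33.7 F [-0.9  0.1 -3.4] | shift cm [ 0.05 -6.52 -0.94] turn [-0.002 -0.001 -0.   ]
```

Call:
servo_tool([
  [[0,-2.5,0,0,0,0,2],[0,-5,0,0,0,0,2],[0,-6.5,-0.4,0,0,0,2],[0,-6.5,-0.4,0,0,0,2],[0,-6.5,-0.4,0,0,0,2],[0,-6.5,-0.4,0,0,0,2]],
])

```text
t: 5.6
ee_pos: [605.6, -84.7, 200.6]
orientation: [-0.041, 1.571, 0.042]
ft_force: [-0.1, 0.2, -3.1]
width: 33.4
```

```bash
python3 -c "
from h import *
shot('p3');go(600,-85,200)
cv2.imwrite('pics/p23.png',np.hstack([cv2.imread('pics/w_p%d.png'%i)[:300,120:520] for i in (2,3)]))"
```

```text
t 5.65 pos [605.7 -84.6 200.6] w 33.7 F [ 1.  -0.7 -3.1] | shift cm [ 0.06 -0.01 -0.57] turn [-0.002 -0.    -0.   ]
```

View pics/p23.png

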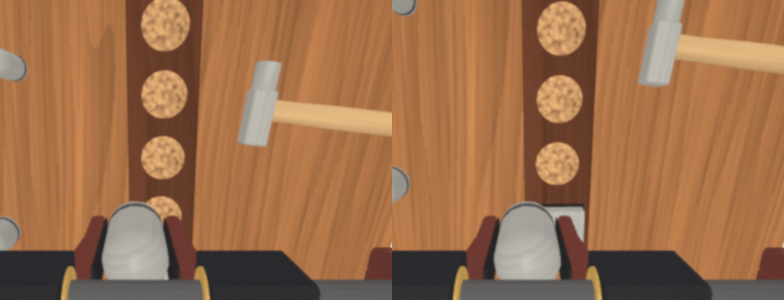

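p2 shows pads at (285,24), (284,94) and (283,158). p3 shows pads at (289,28), (287,99) and (285,163), with the block just below the last one. I fit ellipses and triangulate.

```bash
cat > pads.py <<'E'
from h import *
def corks(tag,pts,r=34,f=4):
    c,im=load(tag);out=[]
    for p in pts:
        x0,y0=p[0]-r,max(p[1]-r,0)
        q=cv2.resize(im[y0:p[1]+r,x0:p[0]+r],None,fx=f,fy=f,interpolation=cv2.INTER_CUBIC)
        # cork: bright vs board; keep within the board
        m=(q[...,2]>130).astype('uint8')*255
        m=cv2.morphologyEx(m,cv2.MORPH_CLOSE,np.ones((13,13)));m=cv2.morphologyEx(m,cv2.MORPH_OPEN,np.ones((13,13)))
        k,l,st,ce=cv2.connectedComponentsWithStats(m);i=l[(p[1]-y0)*f,r*f]
        cn=max(cv2.findContours((l==i).astype('uint8'),cv2.RETR_EXTERNAL,cv2.CHAIN_APPROX_NONE)[0],key=cv2.contourArea)
        (u,v),wh,a=cv2.fitEllipse(cv2.convexHull(cn))
        uv=((np.array([u,v])+.5)/f-.5+[x0,y0]);pl=c.plane(*uv,15);g=np.linalg.norm(pl-c.c)/c.K[0,0]/f
        print(tag,uv.round(1),'diam mm',(np.array(wh)*g).round(1),pl.round(1)[:2]);out.append((c.c,c.ray(*uv)))
    return out
if __name__=='__main__':
    a=corks('p1',[(288,123),(287,183)]);b=corks('p2',[(285,24),(284,94),(283,158)]);d=corks('p3',[(289,28),(287,99),(285,163)])
    for n,R in (('y138',[a[0],b[0]]),('y68',[a[1],b[1],d[0]]),('y-1',[b[2],d[1]])):
        x,e=tri(R);print(n,x.round(1),np.round(e,1))
    # pad next to the block: wrist p3 ray with the top camera
    t=cam('top');x,e=tri([d[2],(t.c,t.ray(286.2,146.7))]);print('y-73',x.round(1),np.round(e,1))
E
python3 pads.py
```

```text
p1 [287.1 122.4] diam mm [52.7 54.9] [627.  139.3]
p1 [285.9 183. ] diam mm [50.5 52.1] [631.2  70.6]
p2 [284.9  23.2] diam mm [58.8 67.6] [627.  139.2]
p2 [283.7  93.9] diam mm [54.1 57.2] [631.3  70.1]
p2 [282.2 157.2] diam mm [51.5 52.5] [6.351e+02 5.000e-01]
p3 [288.8  27.9] diam mm [58.6 66.5] [631.2  70. ]
p3 [286.9  98.6] diam mm [54. 57.] [6.351e+02 3.000e-01]
p3 [284.7 163.2] diam mm [51.3 52.7] [638.4 -71.5]
y138 [627.  139.3  14.9] [0. 0.]
y68 [631.3  70.2  13.9] [0.1 0.1 0.1]
y-1 [6.352e+02 3.000e-01 1.380e+01] [0. 0.]
y-73 [639.1 -73.2   4.6] [0.5 0.5]
```

Pads come out at (627.0,139.3), (631.2,70.2), (635.1,0.4) and (638.4,−71.6), with heights 14–15 mm as expected. The last height, from mixing wrist and top cameras, is off at 4.6, so I will recheck that pad with a second wrist view. The 34 goes to (635,0).

```bash
python3 -c "
from h import *
go(636,0,60)"
```

```text
t 5.65 pos [605.7 -84.6 200.6] w 33.7 F [ 1.  -0.7 -3.1] | shift cm [14.06  8.28  3.48] turn [-0.002 -0.    -0.   ]
```

Call:
servo_tool([
  [[1,2,0.8,0,0,0,2],[2.5,5,2,0,0,0,2],[4.5,7.3,3,0,0,0,2],[7.5,8.3,3.5,0,0,0,2],[10.5,8.3,3.5,0,0,0,2],[13,8.3,3.5,0,0,0,2],[14.1,8.3,3.5,0,0,0,2],[14.1,8.3,3.5,0,0,0,2]],
])

```text
t: 6.32
ee_pos: [634.3, -0.1, 56.8]
orientation: [-0.042, 1.576, 0.042]
ft_force: [-0.3, 0.5, -2.9]
width: 33.5
```

Call:
servo_tool([
  [[0,0,0,0,0,0,2],[0,0,0,0,0,0,2]],
])

```text
t: 6.48
ee_pos: [637.7, -1.1, 61.3]
orientation: [-0.041, 1.568, 0.041]
ft_force: [-0.5, -0.3, -3.5]
width: 33.4
```

```bash
python3 -c "
from h import *
shot('pl34');go(636,0,43)"
```

```text
t 6.53 pos [637.8  -1.3  61.6] w 33.5 F [-0.8 -0.4 -2.9] | shift cm [ 1.86  0.13 -0.18] turn [-0.004  0.003  0.   ]
```

View pics/w_pl34.png

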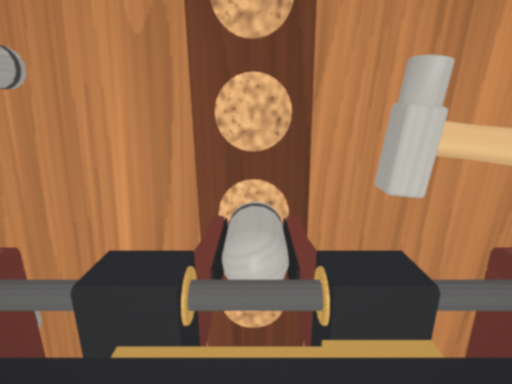

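The view shows the pad ring centred at about column 253 under the punch foot at 255, which matches the 1.8 mm x excess. I correct and lower.

Call:
servo_tool([
  [[0.4,0.1,-0.2,0,0,0,2],[0.9,0.1,-0.2,0,0,0,2],[1.4,0.1,-0.2,0,0,0,2],[1.6,0.1,-0.2,0,0,0,2],[1.6,0.1,-0.2,0,0,0,2],[1.6,0.1,-0.2,0,0,0,2]],
])

```text
t: 7.03
ee_pos: [634.2, -0.5, 43.4]
orientation: [-0.041, 1.571, 0.041]
ft_force: [0.9, -0.4, -2.8]
width: 33.3
```

```bash
python3 -c "
from h import *
go(636,0,41)"
```

```text
t 7.03 pos [ 6.342e+02 -5.000e-01  4.340e+01] w 33.3 F [ 0.9 -0.4 -2.8] | shift cm [0.24 0.04 0.19] turn [-0.004 -0.001 -0.   ]
```

Call:
servo_tool([
  [[0.1,0,0.1,0,0,0,2],[0.2,0,0.1,0,0,0,2],[0.2,0,0.1,0,0,0,2],[0.2,0,0.1,0,0,0,2]],
])

```text
t: 7.37
ee_pos: [635.3, -0.3, 41.7]
orientation: [-0.041, 1.57, 0.041]
ft_force: [-0.0, -0.5, -2.9]
width: 33.2
```

```bash
python3 -c "
from h import *
go(636,0,41)"
```

```text
t 7.37 pos [ 6.353e+02 -3.000e-01  4.170e+01] w 33.2 F [-0.  -0.5 -2.9] | shift cm [0.07 0.03 0.07] turn [-0.003 -0.    -0.   ]
```

Call:
servo_tool([
  [[0.05,0,0,0,0,0,2],[0.1,0,0,0,0,0,2],[0.1,0,0,0,0,0,2],[0.1,0,0,0,0,0,2]],
])

```text
t: 7.7
ee_pos: [635.4, -0.4, 41.3]
orientation: [-0.041, 1.57, 0.041]
ft_force: [-2.6, -0.0, 5.9]
width: 33.3
```

Contact (+5.9 N). I release, then rise.

Call:
servo_tool([
  [[0,0,0,0,0,0,3.6],[0,0,0,0,0,0,4.5],[0,0,0,0,0,0,6],[0,0,0,0,0,0,6],[-1,0,0,0,0,0,6],[-4,0,0,0,0,0,6],[-7.5,0,0,0,0,0,6],[-11,0,0,0,0,0,6]],
])

```text
t: 8.37
ee_pos: [634.7, -0.3, 151.8]
orientation: [-0.041, 1.572, 0.041]
ft_force: [0.8, -0.2, 0.1]
width: 60.0
```

```bash
python3 -c "
from h import *
go(440,-70,200)"
```

```text
t 8.37 pos [ 6.347e+02 -3.000e-01  1.518e+02] w 60.0 F [ 0.8 -0.2  0.1] | shift cm [ -4.79  -5.95 -19.82] turn [-0.004 -0.002 -0.   ]
```

Next is the 41. First wrist view from y ≈ −60.

Call:
servo_tool([
  [[-1,-0.5,-2,0,0,0,7.5],[-2.5,-1.2,-5,0,0,0,7.5],[-4,-2,-8.5,0,0,0,7.5],[-4.8,-3,-12,0,0,0,7.5],[-4.8,-4,-15.5,0,0,0,7.5],[-4.8,-4.7,-18.6,0,0,0,7.5],[-4.8,-5,-19.8,0,0,0,7.5],[-4.8,-5,-19.8,0,0,0,7.5]],
])

```text
t: 9.03
ee_pos: [437.9, -60.9, 199.2]
orientation: [-0.04, 1.571, 0.04]
ft_force: [-0.2, 0.2, -0.1]
width: 74.9
```

Call:
servo_tool([
  [[0,0,0,0,0,0,7.5],[0,0,0,0,0,0,7.5]],
])

```text
t: 9.2
ee_pos: [442.2, -60.6, 199.3]
orientation: [-0.041, 1.568, 0.041]
ft_force: [-0.2, 0.4, 0.1]
width: 75.2
```

```bash
python3 -c "
from h import *
shot('41a');go(439,-110,200)"
```

```text
t 9.25 pos [442.1 -60.5 199. ] w 75.0 F [-0.2 -0.2  0.7] | shift cm [-0.09 -4.93 -0.57] turn [-0.003  0.002  0.   ]
```

Call:
servo_tool([
  [[0,-2.5,0,0,0,0,7.5],[0,-4.8,0,0,0,0,7.5],[0,-4.8,0,0,0,0,7.5],[0,-4.8,0,0,0,0,7.5],[0,-4.8,0,0,0,0,7.5]],
])

```text
t: 9.67
ee_pos: [443.2, -108.1, 198.4]
orientation: [-0.04, 1.571, 0.041]
ft_force: [0.2, -0.4, -0.4]
width: 75.1
```

```bash
python3 -c "
from h import *
shot('41b');go(439,-110,200)
cv2.imwrite('pics/41ab.png',np.hstack([cv2.imread('pics/w_41%s.png'%i)[:300,100:500] for i in 'ab']))"
```

```text
t 9.72 pos [ 443.  -107.9  198.4] w 75.4 F [ 0.2  0.8 -0.8] | shift cm [-0.16 -0.19 -0.41] turn [-0.003 -0.001 -0.   ]
```

View pics/41ab.png

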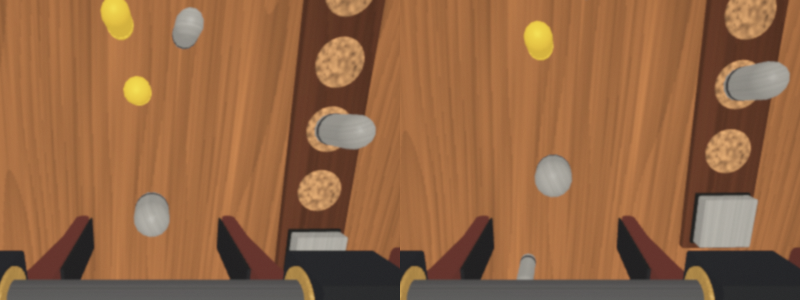

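The 34 stands upright on its pad at (340,130). The 41 is at (252,215) and then (253,176). The block-end pad is at (420,190) and then (428,151), so I can triangulate it too.

```bash
python3 -c "
from h import *
from pads import corks
punch(41,[('41a',(252,215)),('41b',(253,176))])
a=corks('41a',[(420,190)])+corks('41b',[(428,151)])+corks('p3',[(285,163)])
x,e=tri(a);print('pad1',x.round(1),np.round(e,1))
for t in 'ab':
    c,im=load('41'+t);print('block corners z34 check')
go(439,-110,26)"
```

```text
41a px [251.3 218.5] width mm 39.7 on z=40: [ 439.6 -108.1   39.5]
41b px [252.9 177.9] width mm 39.8 on z=40: [ 439.6 -108.    39.5]
tri [ 439.6 -107.8   40.3] expected z 39.5 res [0. 0.]
41a [418.9 189.9] diam mm [54.7 62.7] [637.4 -71.2]
41b [427.6 150.6] diam mm [56.3 65.1] [637.5 -71.5]
p3 [284.7 163.2] diam mm [51.3 52.7] [638.4 -71.5]
pad1 [638.6 -71.8  13.1] [0.  0.  0.1]
block corners z34 check
block corners z34 check
t 9.72 pos [ 443.  -107.9  198.4] w 75.4 F [ 0.2  0.8 -0.8] | shift cm [17.24 -0.2  -0.4 ] turn [-0.003 -0.001 -0.   ]
```

Call:
servo_tool([
  [[3,0,-0.3,0,0,0,7.5],[6.5,0,-0.3,0,0,0,7.5],[10,0,-0.3,0,0,0,7.5],[13,0,-0.3,0,0,0,7.5],[15.3,0,-0.3,0,0,0,7.5],[16.7,0,-0.3,0,0,0,7.5],[17.1,0,-0.3,0,0,0,7.5],[17.1,0,-0.3,0,0,0,7.5]],
])

```text
t: 10.38
ee_pos: [439.2, -107.8, 26.7]
orientation: [-0.041, 1.573, 0.042]
ft_force: [0.4, -0.5, -0.5]
width: 75.1
```

```bash
python3 -c "
from h import *
go(440,-108,26)"
```

```text
t 10.38 pos [ 439.2 -107.8   26.7] w 75.1 F [ 0.4 -0.5 -0.5] | shift cm [ 0.07 -0.02  0.08] turn [-0.003 -0.002 -0.001]
```

Call:
servo_tool([
  [[0,0,0.1,0,0,0,6],[0,0,0.1,0,0,0,5],[0,0,0.1,0,0,0,4.3],[0,0,0.1,0,0,0,3],[0,0,0.1,0,0,0,3],[0,0,0.1,0,0,0,3],[0,0,0.1,0,0,0,3],[0,0,0.1,0,0,0,3]],
])

```text
t: 11.05
ee_pos: [441.0, -108.7, 28.2]
orientation: [-0.041, 1.57, 0.041]
ft_force: [-0.1, 0.1, 6.9]
width: 40.7
```

```bash
python3 -c "
from h import *
go(440,-108,26)"
```

```text
t 11.05 pos [ 441.  -108.7   28.2] w 40.7 F [-0.1  0.1  6.9] | shift cm [ 0.22  0.08 -0.09] turn [-0.003  0.001  0.   ]
```

The 41 is held (40.7 mm). I lift it.

Call:
servo_tool([
  [[-1,0,0,0,0,0,3],[-3,0,0,0,0,0,3],[-6,0,0,0,0,0,3],[-9,0,0,0,0,0,3],[-11,0,0,0,0,0,3],[-12,0,0,0,0,0,3],[-12,0,0,0,0,0,3]],
])

```text
t: 11.63
ee_pos: [441.6, -108.9, 149.7]
orientation: [-0.042, 1.567, 0.04]
ft_force: [0.6, -0.2, -4.9]
width: 40.4
```

```bash
python3 -c "
from h import *
go(639.7,-72.4,140)"
```

```text
t 11.63 pos [ 441.6 -108.9  149.7] w 40.4 F [ 0.6 -0.2 -4.9] | shift cm [ 1.03  2.62 19.97] turn [-0.004  0.004  0.001]
```

Call:
servo_tool([
  [[0,0.3,2,0,0,0,3],[0.3,0.7,5,0,0,0,3],[0.6,1.2,8.5,0,0,0,3],[1,1.6,12,0,0,0,3],[1,2,15.5,0,0,0,3],[1,2.4,18.5,0,0,0,3],[1,2.6,20,0,0,0,3],[1,2.6,20,0,0,0,3]],
])

```text
t: 12.3
ee_pos: [641.4, -71.4, 135.2]
orientation: [-0.041, 1.571, 0.042]
ft_force: [-0.4, -0.1, -4.6]
width: 40.4
```

Call:
servo_tool([
  [[2,0,0,0,0,0,3],[4.5,0,0,0,0,0,3],[6.5,0,0,0,0,0,3],[7.5,0,0,0,0,0,3],[7.5,0,0,0,0,0,3],[7.5,0,0,0,0,0,3]],
])

```text
t: 12.8
ee_pos: [637.9, -72.3, 61.6]
orientation: [-0.04, 1.573, 0.041]
ft_force: [0.6, 0.5, -5.1]
width: 40.1
```

```bash
python3 -c "
from h import *
shot('pl41');go(639.7,-72.4,44)"
```

```text
t 12.85 pos [639.  -72.4  62.8] w 40.3 F [-0.1  0.3 -5. ] | shift cm [ 1.88 -0.01  0.07] turn [-0.004 -0.    -0.   ]
```

View pics/w_pl41.png

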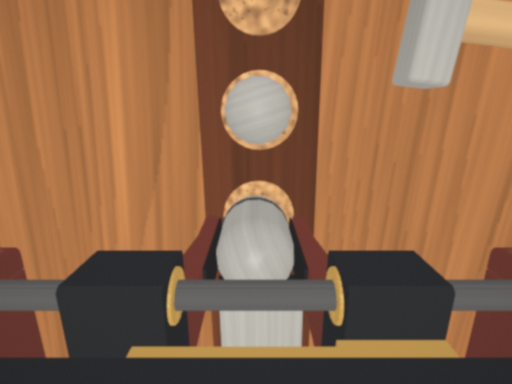

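The 34 looks centred on its pad at (259,110). The 41's pad arc is near column 259 and the held punch near 256, so I measure both.

```bash
python3 -c "
from h import *
c,im=load('pl41');b=im.astype(int)
for r in (190,200,208):
    m=(b[r,:,2]>130)&(np.abs(np.arange(512)-259)<55);x=np.where(m)[0];print('cork',r,x.min(),x.max(),(x.min()+x.max())/2)
for r in (215,225,235,245,255,262):
    m=(b[r,:,2]-b[r,:,0]<30)&(b[r,:,2]>100)&(np.abs(np.arange(512)-256)<55);x=np.where(m)[0];print('punch',r,x.min(),x.max(),(x.min()+x.max())/2)
print(c.plane(259,205,15),c.proj([638.6,-71.6,15]))
cv2.imwrite('pics/pl41c.png',crop(im,190,60,330,280,2.7))
"
```

```text
cork 190 233 283 258.0
cork 200 226 290 258.0
cork 208 205 293 249.0
punch 215 226 283 254.5
punch 225 222 288 255.0
punch 235 220 290 255.0
punch 245 217 293 255.0
punch 255 216 293 254.5
punch 262 217 293 255.0
[639.02173651 -64.50638827  15.        ] [257.85633209 214.39906975]
```

View pics/pl41c.png

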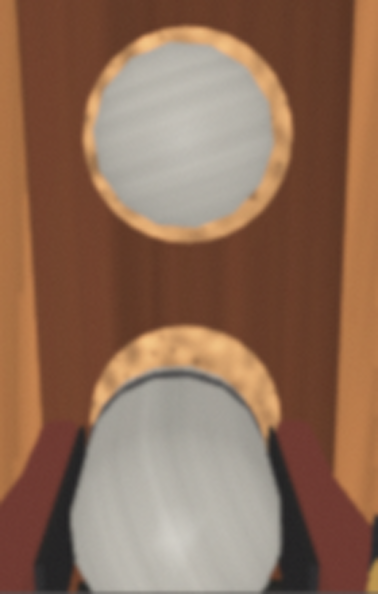

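Call:
servo_tool([
  [[0.5,0,0.1,0,0,0,3],[1,0,0.1,0,0,0,3],[1.5,0,0.1,0,0,0,3],[1.8,0,0.1,0,0,0,3],[1.8,0,0.1,0,0,0,3],[1.8,0,0.1,0,0,0,3]],
])

```text
t: 13.35
ee_pos: [639.9, -72.1, 44.5]
orientation: [-0.041, 1.571, 0.041]
ft_force: [-0.3, -0.3, -6.0]
width: 40.4
```

```bash
python3 -c "
from h import *
go(640.5,-72.4,43)"
```

```text
t 13.35 pos [639.9 -72.1  44.5] w 40.4 F [-0.3 -0.3 -6. ] | shift cm [ 0.15 -0.03  0.06] turn [-0.003 -0.    -0.   ]
```

Call:
servo_tool([
  [[0.05,0,0.05,0,0,0,3],[0.1,0,0.05,0,0,0,3],[0.15,0,0.05,0,0,0,3],[0.15,0,0.05,0,0,0,3]],
])

```text
t: 13.68
ee_pos: [640.7, -72.2, 43.3]
orientation: [-0.041, 1.57, 0.041]
ft_force: [0.9, 0.4, -5.0]
width: 40.4
```

Call:
servo_tool([
  [[0.05,0,0,0,0,0,3],[0.1,0,0,0,0,0,3],[0.1,0,0,0,0,0,3],[0.1,0,0,0,0,0,3]],
])

```text
t: 14.02
ee_pos: [640.7, -72.2, 43.3]
orientation: [-0.041, 1.57, 0.041]
ft_force: [-3.0, -0.2, 5.3]
width: 40.4
```

Contact (+5.3 N). I release and rise.

Call:
servo_tool([
  [[0,0,0,0,0,0,4.3],[0,0,0,0,0,0,5.2],[0,0,0,0,0,0,6.5],[0,0,0,0,0,0,6.5],[-1,0,0,0,0,0,6.5],[-4,0,0,0,0,0,6.5],[-7.5,0,0,0,0,0,6.5],[-11,0,0,0,0,0,6.5]],
])

```text
t: 14.68
ee_pos: [640.0, -72.1, 153.3]
orientation: [-0.041, 1.572, 0.041]
ft_force: [0.4, 0.0, 0.3]
width: 64.9
```

```bash
python3 -c "
from h import *
go(466,135,200)"
```

```text
t 14.68 pos [640.  -72.1 153.3] w 64.9 F [0.4 0.  0.3] | shift cm [ -4.64  21.58 -16.31] turn [-0.003 -0.002 -0.   ]
```

Next is the 27, grey at about (464,88). First view from y ≈ 135, jaws opening only 5 cm to stay clear of the yellows.

Call:
servo_tool([
  [[-1.5,1.8,-1.4,0,0,0,5],[-3.5,4.5,-3.4,0,0,0,5],[-4.6,7.5,-5.7,0,0,0,5],[-4.6,10.5,-8,0,0,0,5],[-4.6,13.5,-10.3,0,0,0,5],[-4.6,16.5,-12.6,0,0,0,5],[-4.6,19.5,-14.8,0,0,0,5],[-4.6,21.6,-16.3,0,0,0,5]],
])

```text
t: 15.35
ee_pos: [464.3, 136.6, 198.9]
orientation: [-0.041, 1.57, 0.042]
ft_force: [0.8, -0.0, 0.2]
width: 49.7
```

Call:
servo_tool([
  [[0,0,0,0,0,0,5],[0,0,0,0,0,0,5],[0,0,0,0,0,0,5]],
])

```text
t: 15.6
ee_pos: [467.2, 135.1, 198.8]
orientation: [-0.041, 1.569, 0.041]
ft_force: [-0.1, 0.2, -0.2]
width: 49.7
```

```bash
python3 -c "
from h import *
shot('27a');go(466,88,200)"
```

```text
t 15.65 pos [467.4 134.7 198.7] w 50.2 F [-0.4 -0.1  0. ] | shift cm [-0.13 -4.66 -0.38] turn [-0.004  0.001 -0.   ]
```

Call:
servo_tool([
  [[0,-2.5,0,0,0,0,5],[0,-4.7,0,0,0,0,5],[0,-4.7,0,0,0,0,5],[0,-4.7,0,0,0,0,5],[0,-4.7,0,0,0,0,5]],
])

```text
t: 16.07
ee_pos: [469.5, 87.8, 198.2]
orientation: [-0.039, 1.57, 0.039]
ft_force: [-0.7, 0.6, 0.7]
width: 50.0
```

```bash
python3 -c "
from h import *
shot('27b');go(466,88,26)
cv2.imwrite('pics/27ab.png',np.hstack([cv2.imread('pics/w_27%s.png'%i)[:300,100:500] for i in 'ab']))"
```

```text
t 16.12 pos [469.4  88.2 198.2] w 50.2 F [ 0.9 -0.9  0.5] | shift cm [17.22 -0.   -0.35] turn [-0.004  0.    -0.   ]
```

View pics/27ab.png

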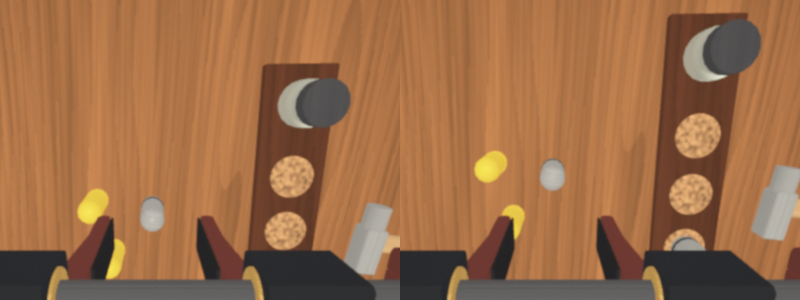

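The grey 27 is at (252,214) and then (252,175). The yellows stand left of it at (190,165) and (213,220) and are not to be touched.

```bash
python3 -c "
from h import *
punch(27,[('27a',(252,214)),('27b',(252,175))],r=30)
go(466,88,26)"
```

```text
27a px [251.6 219.1] width mm 25.7 on z=46: [464.9  89.8  46.5]
27b px [251.9 177.7] width mm 25.5 on z=46: [465.   89.8  46.5]
tri [464.9  89.6  46. ] expected z 46.5 res [0. 0.]
t 16.12 pos [469.4  88.2 198.2] w 50.2 F [ 0.9 -0.9  0.5] | shift cm [17.22 -0.   -0.35] turn [-0.004  0.    -0.   ]
```

Call:
servo_tool([
  [[3,0.1,-0.35,0,0,0,5],[6.5,0.1,-0.35,0,0,0,5],[10,0.1,-0.35,0,0,0,5],[13,0.1,-0.35,0,0,0,5],[15.3,0.1,-0.35,0,0,0,5],[16.7,0.1,-0.35,0,0,0,5],[17.1,0.1,-0.35,0,0,0,5],[17.1,0.1,-0.35,0,0,0,5]],
])

```text
t: 16.78
ee_pos: [464.9, 89.4, 26.2]
orientation: [-0.042, 1.573, 0.041]
ft_force: [-0.8, 0.3, 0.9]
width: 49.9
```

```bash
python3 -c "
from h import *
go(466,89.5,26)"
```

```text
t 16.78 pos [464.9  89.4  26.2] w 49.9 F [-0.8  0.3  0.9] | shift cm [0.02 0.01 0.11] turn [-0.003 -0.002  0.   ]
```

Call:
servo_tool([
  [[0,0,0.1,0,0,0,4],[0,0,0.1,0,0,0,3.2],[0,0,0.1,0,0,0,2.8],[0,0,0.1,0,0,0,1.5],[0,0,0.1,0,0,0,1.5],[0,0,0.1,0,0,0,1.5],[0,0,0.1,0,0,0,1.5],[0,0,0.1,0,0,0,1.5]],
])

```text
t: 17.45
ee_pos: [467.0, 89.1, 28.2]
orientation: [-0.041, 1.569, 0.041]
ft_force: [-1.8, 0.5, 7.7]
width: 25.5
```

```bash
python3 -c "
from h import *
go(466,89.5,26)"
```

```text
t 17.45 pos [467.   89.1  28.2] w 25.5 F [-1.8  0.5  7.7] | shift cm [ 0.22  0.04 -0.1 ] turn [-0.004  0.001 -0.   ]
```

The 27 is held. I lift and carry it to the pad at (631,70).

Call:
servo_tool([
  [[-1,0,0,0,0,0,1.5],[-3,0,0,0,0,0,1.5],[-6,0,0,0,0,0,1.5],[-9,0,0,0,0,0,1.5],[-11,0,0,0,0,0,1.5],[-12,0,0,0,0,0,1.5],[-12,0,0,0,0,0,1.5]],
])

```text
t: 18.03
ee_pos: [467.7, 89.2, 149.6]
orientation: [-0.04, 1.566, 0.041]
ft_force: [0.0, -0.5, -2.2]
width: 26.0
```

```bash
python3 -c "
from h import *
go(632.8,69.6,140)"
```

```text
t 18.03 pos [467.7  89.2 149.6] w 26.0 F [ 0.  -0.5 -2.2] | shift cm [ 1.03 -2.81 16.38] turn [-0.004  0.005 -0.   ]
```

Call:
servo_tool([
  [[0,-0.3,1.5,0,0,0,1.5],[0.3,-0.7,4,0,0,0,1.5],[0.6,-1.2,7,0,0,0,1.5],[1,-1.7,10,0,0,0,1.5],[1,-2.2,13,0,0,0,1.5],[1,-2.6,15.3,0,0,0,1.5],[1,-2.8,16.4,0,0,0,1.5],[1,-2.8,16.4,0,0,0,1.5]],
])

```text
t: 18.7
ee_pos: [633.2, 69.0, 135.2]
orientation: [-0.04, 1.571, 0.04]
ft_force: [-0.7, -0.0, -2.3]
width: 25.7
```

Call:
servo_tool([
  [[2,0,0,0,0,0,1.5],[4.5,0,0,0,0,0,1.5],[6.5,0,0,0,0,0,1.5],[7.5,0,0,0,0,0,1.5],[7.5,0,0,0,0,0,1.5],[7.5,0,0,0,0,0,1.5],[7.5,0,0,0,0,0,1.5]],
])

```text
t: 19.28
ee_pos: [632.0, 69.7, 63.0]
orientation: [-0.041, 1.569, 0.041]
ft_force: [-0.0, -0.5, -3.1]
width: 26.0
```

```bash
python3 -c "
from h import *
shot('pl27');go(632.8,69.6,44)
c,im=load('pl27');b=im.astype(int)
for r in (190,200,208,214):
    m=(b[r,:,2]>130)&(b[r,:,2]-b[r,:,0]>45)&(np.abs(np.arange(512)-257)<45);x=np.where(m)[0];print('cork',r,x.min(),x.max(),(x.min()+x.max())/2)
for r in (215,225,235,245,255,262):
    m=(b[r,:,2]-b[r,:,0]<30)&(b[r,:,2]>100)&(np.abs(np.arange(512)-256)<55);x=np.where(m)[0];print('punch',r,x.min(),x.max(),(x.min()+x.max())/2)
print(c.proj([631.2,70.2,15]))
"
```

```text
t 19.33 pos [632.4  69.7  63.4] w 25.5 F [ 0.1  0.7 -2. ] | shift cm [ 1.94 -0.01  0.04] turn [-0.003  0.002 -0.   ]
cork 190 230 281 255.5
cork 200 224 288 256.0
cork 208 222 291 256.5
cork 214 221 291 256.0
punch 215 239 271 255.0
punch 225 234 275 254.5
punch 235 233 277 255.0
punch 245 231 279 255.0
punch 255 229 281 255.0
punch 262 229 281 255.0
[255.48423226 213.78961942]
```

View pics/w_pl27.png

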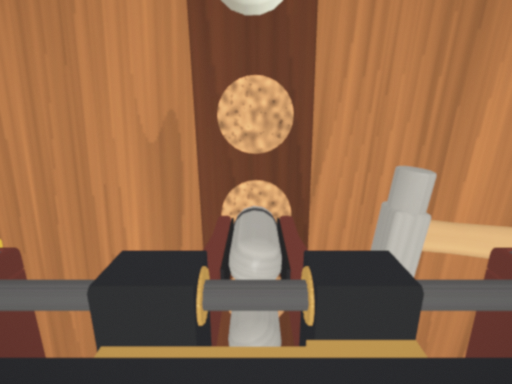

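Pad centre is column 256 and the punch 255, so it is lined up to about 0.7 mm. I lower it.

Call:
servo_tool([
  [[0.5,0,0.05,0,0,0,1.5],[1,0,0.05,0,0,0,1.5],[1.5,0,0.05,0,0,0,1.5],[1.9,0,0.05,0,0,0,1.5],[1.9,0,0.05,0,0,0,1.5],[1.9,0,0.05,0,0,0,1.5]],
])

```text
t: 19.83
ee_pos: [632.1, 69.6, 43.0]
orientation: [-0.041, 1.571, 0.041]
ft_force: [-0.4, 0.4, -1.5]
width: 25.6
```

Call:
servo_tool([
  [[0.05,0,0,0,0,0,1.5],[0.1,0,0,0,0,0,1.5],[0.1,0,0,0,0,0,1.5],[0.1,0,0,0,0,0,1.5]],
])

```text
t: 20.17
ee_pos: [632.2, 69.6, 42.9]
orientation: [-0.041, 1.57, 0.041]
ft_force: [-3.6, -1.0, 6.6]
width: 25.7
```

Contact (+6.6 N). I release and rise.

Call:
servo_tool([
  [[0,0,0,0,0,0,2.9],[0,0,0,0,0,0,3.8],[0,0,0,0,0,0,5],[0,0,0,0,0,0,5],[-1,0,0,0,0,0,5],[-4,0,0,0,0,0,5],[-7.5,0,0,0,0,0,5],[-11,0,0,0,0,0,5]],
])

```text
t: 20.83
ee_pos: [631.6, 69.6, 153.3]
orientation: [-0.041, 1.572, 0.041]
ft_force: [0.4, 0.9, 0.8]
width: 49.8
```

```bash
python3 -c "
from h import *
go(412,-185,200)"
```

```text
t 20.83 pos [631.6  69.6 153.3] w 49.8 F [0.4 0.9 0.8] | shift cm [ -4.63 -24.28 -23.26] turn [-0.004 -0.002  0.   ]
```

Call:
servo_tool([
  [[-2,-1.5,-1.5,0,0,0,5],[-4,-3.8,-3.7,0,0,0,5],[-4.6,-6.5,-6.3,0,0,0,5],[-4.6,-9.3,-9,0,0,0,5],[-4.6,-12,-11.6,0,0,0,5],[-4.6,-14.8,-14.2,0,0,0,5],[-4.6,-17.5,-16.8,0,0,0,5],[-4.6,-20.2,-19.4,0,0,0,5]],
])

```text
t: 21.5
ee_pos: [447.7, -143.3, 199.0]
orientation: [-0.042, 1.569, 0.041]
ft_force: [0.9, -1.4, 0.6]
width: 50.2
```

Call:
servo_tool([
  [[0,-2.5,-2.4,0,0,0,5],[0,-4.1,-3.9,0,0,0,5],[0,-4.1,-3.9,0,0,0,5],[0,-4.1,-3.9,0,0,0,5],[0,-4.1,-3.9,0,0,0,5]],
])

```text
t: 21.92
ee_pos: [412.8, -185.1, 198.7]
orientation: [-0.041, 1.569, 0.04]
ft_force: [-0.4, -0.7, -1.1]
width: 49.6
```

```bash
python3 -c "
from h import *
shot('20a');go(412,-232,200)"
```

```text
t 21.97 pos [ 412.9 -184.8  198.6] w 50.1 F [-0.3  0.4 -0.1] | shift cm [-0.14 -4.71 -0.34] turn [-0.003  0.001  0.   ]
```

Call:
servo_tool([
  [[0,-2.5,0,0,0,0,5],[0,-4.7,0,0,0,0,5],[0,-4.7,0,0,0,0,5],[0,-4.7,0,0,0,0,5],[0,-4.7,0,0,0,0,5]],
])

```text
t: 22.38
ee_pos: [414.8, -231.1, 197.9]
orientation: [-0.041, 1.571, 0.042]
ft_force: [-0.4, -0.7, -0.7]
width: 50.0
```

```bash
python3 -c "
from h import *
shot('20b');go(412,-232,26)
cv2.imwrite('pics/20ab.png',np.hstack([cv2.imread('pics/w_20%s.png'%i)[:300,100:500] for i in 'ab']))"
```

```text
t 22.43 pos [ 414.6 -231.   197.9] w 50.0 F [-0.3  0.2 -0.4] | shift cm [17.19 -0.1  -0.26] turn [-0.002 -0.001 -0.001]
```

View pics/20ab.png

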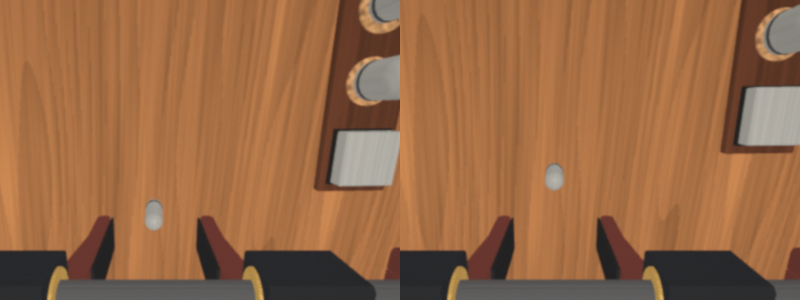

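The 20 is at (253,215) and then (254,177). The 41 and 34 stand on their pads at upper right.

```bash
python3 -c "
from h import *
punch(20,[('20a',(253,215)),('20b',(254,178))],r=30)
go(412.5,-232,26)"
```

```text
20a px [253.4 220.9] width mm 18.8 on z=50: [ 412.3 -230.9   50. ]
20b px [253.9 180.6] width mm 18.4 on z=50: [ 412.3 -231.2   50. ]
tri [ 412.3 -231.6   48.3] expected z 50.0 res [0. 0.]
t 22.43 pos [ 414.6 -231.   197.9] w 50.0 F [-0.3  0.2 -0.4] | shift cm [17.19 -0.1  -0.21] turn [-0.002 -0.001 -0.001]
```

Call:
servo_tool([
  [[3,0,-0.1,0,0,0,5],[6.5,0,-0.1,0,0,0,5],[10,0,-0.1,0,0,0,5],[13,0,-0.1,0,0,0,5],[15.3,0,-0.1,0,0,0,5],[16.7,0,-0.1,0,0,0,5],[17.1,0,-0.1,0,0,0,5],[17.1,0,-0.1,0,0,0,5]],
])

```text
t: 23.1
ee_pos: [413.0, -231.0, 26.3]
orientation: [-0.041, 1.573, 0.043]
ft_force: [-0.5, -0.1, 0.0]
width: 50.2
```

Call:
servo_tool([
  [[0,0,0,0,0,0,4],[0,0,0,0,0,0,3],[0,0,0,0,0,0,2.3],[0,0,0,0,0,0,1],[0,0,0,0,0,0,1],[0,0,0,0,0,0,1],[0,0,0,0,0,0,1],[0,0,0,0,0,0,1]],
])

```text
t: 23.77
ee_pos: [413.9, -232.4, 27.8]
orientation: [-0.041, 1.569, 0.04]
ft_force: [-0.4, 1.1, 8.1]
width: 19.6
```

The 20 is held (19.6 mm). I lift high so it clears the placed punches on the way to the jar-end pad.

Call:
servo_tool([
  [[-1,0,0,0,0,0,1],[-3,0,0,0,0,0,1],[-6,0,0,0,0,0,1],[-9.5,0,0,0,0,0,1],[-13,0,0,0,0,0,1],[-16,0,0,0,0,0,1],[-17.5,0,0,0,0,0,1],[-17.5,0,0,0,0,0,1]],
])

```text
t: 24.43
ee_pos: [415.2, -233.2, 206.2]
orientation: [-0.044, 1.564, 0.038]
ft_force: [1.3, 0.5, -1.6]
width: 19.4
```

```bash
python3 -c "
from h import *
go(628.4,138.6,180)"
```

```text
t 24.43 pos [ 415.2 -233.2  206.2] w 19.4 F [ 1.3  0.5 -1.6] | shift cm [ 2.61 36.03 23.2 ] turn [-0.004  0.006  0.004]
```

Call:
servo_tool([
  [[0,2,1.3,0,0,0,1],[0,5,3.2,0,0,0,1],[0,8,5.2,0,0,0,1],[0.5,11,7.1,0,0,0,1],[0.5,14,9,0,0,0,1],[0.5,17,11,0,0,0,1],[0.5,20,13,0,0,0,1],[0.5,23,14.9,0,0,0,1]],
])

```text
t: 25.1
ee_pos: [550.0, 7.0, 195.7]
orientation: [-0.041, 1.573, 0.041]
ft_force: [1.0, -0.9, -0.8]
width: 19.3
```

Call:
servo_tool([
  [[0.5,3,2,0,0,0,1],[1,6,3.9,0,0,0,1],[1.5,9,5.9,0,0,0,1],[2,12,7.8,0,0,0,1],[2,13,8.3,0,0,0,1],[2,13,8.3,0,0,0,1],[2,13,8.3,0,0,0,1]],
])

```text
t: 25.68
ee_pos: [625.3, 139.2, 175.6]
orientation: [-0.043, 1.573, 0.041]
ft_force: [-0.9, -0.0, -2.1]
width: 19.4
```

```bash
python3 -c "
from h import *
go(628.4,138.6,64)"
```

```text
t 25.68 pos [625.3 139.2 175.6] w 19.4 F [-0.9 -0.  -2.1] | shift cm [11.16 -0.07  0.34] turn [-0.002 -0.003  0.001]
```

Call:
servo_tool([
  [[2,0,0.2,0,0,0,1],[5,0,0.2,0,0,0,1],[8,0,0.2,0,0,0,1],[10.3,0,0.2,0,0,0,1],[11.2,0,0.2,0,0,0,1],[11.2,0,0.2,0,0,0,1],[11.2,0,0.2,0,0,0,1],[11.2,0,0.2,0,0,0,1]],
])

```text
t: 26.35
ee_pos: [629.5, 139.1, 66.9]
orientation: [-0.04, 1.568, 0.041]
ft_force: [0.8, 0.8, -1.4]
width: 19.7
```

```bash
python3 -c "
from h import *
shot('pl20');go(628.4,138.6,44)
c,im=load('pl20');b=im.astype(int)
for r in (190,200,208,214):
    m=(b[r,:,2]>130)&(b[r,:,2]-b[r,:,0]>45)&(np.abs(np.arange(512)-257)<45);x=np.where(m)[0];print('cork',r,x.min(),x.max(),(x.min()+x.max())/2)
for r in (225,235,245,255,262):
    m=(b[r,:,2]-b[r,:,0]<30)&(b[r,:,2]>100)&(np.abs(np.arange(512)-256)<55);x=np.where(m)[0];print('punch',r,x.min(),x.max(),(x.min()+x.max())/2)
print(c.proj([627,139.3,15]))
"
```

```text
t 26.40 pos [629.7 139.3  67.1] w 19.5 F [-0.1  0.4 -1.5] | shift cm [ 2.31 -0.07 -0.14] turn [-0.004  0.003 -0.   ]
cork 190 227 280 253.5
cork 200 221 286 253.5
cork 208 219 288 253.5
cork 214 219 287 253.0
punch 225 240 270 255.0
punch 235 238 271 254.5
punch 245 237 273 255.0
punch 255 236 274 255.0
punch 262 235 275 255.0
[253.01665856 212.19355946]
```

View pics/w_pl20.png

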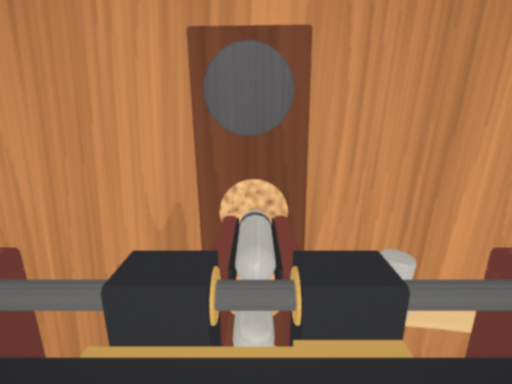

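The jar is untouched at (249,88), the pad centre is at column 253.4 and the punch at 255. I shift −1 mm and lower.

Call:
servo_tool([
  [[0.6,-0.05,-0.1,0,0,0,1],[1.2,-0.05,-0.1,0,0,0,1],[1.8,-0.05,-0.1,0,0,0,1],[2.2,-0.05,-0.1,0,0,0,1],[2.2,-0.05,-0.1,0,0,0,1],[2.2,-0.05,-0.1,0,0,0,1]],
])

```text
t: 26.9
ee_pos: [627.4, 139.0, 42.8]
orientation: [-0.041, 1.571, 0.041]
ft_force: [-0.3, 0.2, -1.1]
width: 19.3
```

Call:
servo_tool([
  [[0.05,0,0,0,0,0,1],[0.1,0,0,0,0,0,1],[0.15,0,0,0,0,0,1],[0.15,0,0,0,0,0,1]],
])

```text
t: 27.23
ee_pos: [627.4, 139.0, 42.7]
orientation: [-0.041, 1.571, 0.041]
ft_force: [-4.7, -1.7, 11.3]
width: 19.3
```

Call:
servo_tool([
  [[-0.05,0,0,0,0,0,1],[-0.05,0,0,0,0,0,2.3],[-0.05,0,0,0,0,0,3.2],[-0.05,0,0,0,0,0,4.5],[-0.05,0,0,0,0,0,4.5],[-3,0,0,0,0,0,4.5],[-6.5,0,0,0,0,0,4.5],[-10,0,0,0,0,0,4.5]],
])

```text
t: 27.9
ee_pos: [626.8, 138.8, 141.6]
orientation: [-0.041, 1.573, 0.04]
ft_force: [0.9, 0.4, -0.2]
width: 44.9
```

```bash
python3 -c "
from h import *
go(635,65,230)"
```

```text
t 27.90 pos [626.8 138.8 141.6] w 44.9 F [ 0.9  0.4 -0.2] | shift cm [-8.84 -7.41  0.42] turn [-0.004 -0.003  0.   ]
```

Now the checks, with wrist views along the row.

Call:
servo_tool([
  [[-3,0,0,0,0,0,8.5],[-6,-2,0,0,0,0,8.5],[-8.5,-4.5,0.4,0,0,0,8.5],[-8.8,-7,0.4,0,0,0,8.5],[-8.8,-7.4,0.4,0,0,0,8.5],[-8.8,-7.4,0.4,0,0,0,8.5],[-8.8,-7.4,0.4,0,0,0,8.5],[-8.8,-7.4,0.4,0,0,0,8.5]],
])

```text
t: 28.57
ee_pos: [634.7, 66.1, 228.5]
orientation: [-0.041, 1.572, 0.041]
ft_force: [0.0, 1.1, 0.2]
width: 84.5
```

```bash
python3 -c "
from h import *
shot('f1')"
```

Call:
servo_tool([
  [[0,-3.5,0,0,0,0,8.5],[0,-7,0,0,0,0,8.5],[0,-10.5,0,0,0,0,8.5],[0,-13.5,0,0,0,0,8.5],[0,-13.5,0,0,0,0,8.5],[0,-13.5,0,0,0,0,8.5],[0,-13.5,0,0,0,0,8.5]],
])

```text
t: 29.2
ee_pos: [642.2, -68.6, 229.0]
orientation: [-0.041, 1.572, 0.042]
ft_force: [0.2, 0.1, -0.9]
width: 85.0
```

```bash
python3 -c "
from h import *
shot('f2');go(635,-70,230)
for n in ('scene','top'): cv2.imwrite(f'pics/{n}1.png',ctrl.get_image(n)[:,:,::-1])
cv2.imwrite('pics/f12.png',np.hstack([cv2.imread('pics/w_f%s.png'%i)[:300,60:460] for i in '12']))"
```

```text
t 29.25 pos [642.3 -68.1 229.1] w 84.9 F [-0.9 -0.   0.6] | shift cm [-0.09 -0.15 -0.74] turn [-0.002 -0.001 -0.001]
```

View pics/f12.png

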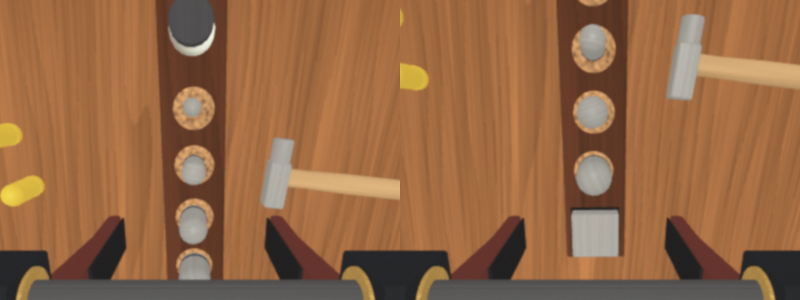

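f1 shows the 20 at (253,108), 27 at (253,170) and 34 at (253,225), with the jar in place. f2 shows the 27, 34 and 41 at (252,40), (253,112) and (254,175), with the block below. I quantify the centring.

```bash
cat > chk.py <<'E'
from h import *
import sys
PAD={20:(627.0,139.3),27:(631.2,70.2),34:(635.1,.4),41:(638.5,-71.6)}
def nz(tag,pt,D,r=34,f=4):
    c,im=load(tag);x0,y0=pt[0]-r,max(pt[1]-r,0)
    q=cv2.resize(im[y0:pt[1]+r,x0:pt[0]+r],None,fx=f,fy=f,interpolation=cv2.INTER_CUBIC);b=q.astype(int)
    m=((b[...,2]-b[...,0]<32)&(b[...,2]>85)).astype('uint8')*255
    m=cv2.morphologyEx(m,cv2.MORPH_OPEN,np.ones((9,9)))
    k,l,st,ce=cv2.connectedComponentsWithStats(m);i=l[(pt[1]-y0)*f,r*f]
    cn=max(cv2.findContours((l==i).astype('uint8'),cv2.RETR_EXTERNAL,cv2.CHAIN_APPROX_NONE)[0],key=cv2.contourArea)
    cv2.drawContours(q,[cn],-1,(0,255,0),1)
    h=(cv2.convexHull(cn)[:,0]+.5)/f-.5+[x0,y0]
    nad=c.proj(c.c+[0,0,-200.]);mm=h.mean(0);d=(mm-nad)/np.linalg.norm(mm-nad);p=np.array([-d[1],d[0]])
    a,bb=h@d,h@p;w=(bb.max()-bb.min())/2;u=d*(a.max()-w)+p*(bb.max()+bb.min())/2
    z=75-D/2;P=c.plane(*u,z);print(D,tag,'width %.1f'%(2*w*np.linalg.norm(P-c.c)/c.K[0,0]),'axis',P.round(1),'minus pad',(P[:2]-PAD[D]).round(1))
    return q,(c.c,c.ray(*u))
if __name__=='__main__':
    Q=[];
    R={}
    for D,t,p in ((20,'f1',(253,108)),(27,'f1',(253,170)),(27,'f2',(252,40)),(34,'f1',(253,225)),(34,'f2',(253,112)),(41,'f2',(254,175))):
        q,r=nz(t,p,D);Q.append(q);R.setdefault(D,[]).append(r)
    for D in (27,34): print(D,'tri',tri(R[D])[0].round(1),'expect z',75-D/2)
    Q=[cv2.resize(q,(262,262)) for q in Q];cv2.imwrite('pics/chk.png',np.vstack([np.hstack(Q[:3]),np.hstack(Q[3:])]))
E
python3 chk.py
```

```text
20 f1 width 19.6 axis [626.5 140.4  65. ] minus pad [-0.5  1.1]
27 f1 width 25.1 axis [630.9  69.5  61.5] minus pad [-0.3 -0.7]
27 f2 width 28.1 axis [630.6  72.6  61.5] minus pad [-0.6  2.4]
34 f1 width 33.6 axis [6.341e+02 4.000e-01 5.800e+01] minus pad [-1.  0.]
34 f2 width 33.8 axis [6.341e+02 5.000e-01 5.800e+01] minus pad [-1.   0.1]
41 f2 width 39.7 axis [639.6 -72.   54.5] minus pad [ 1.1 -0.4]
27 tri [630.8  71.1  68.5] expect z 61.5
34 tri [6.341e+02 5.000e-01 5.830e+01] expect z 58.0
```

View pics/chk.png

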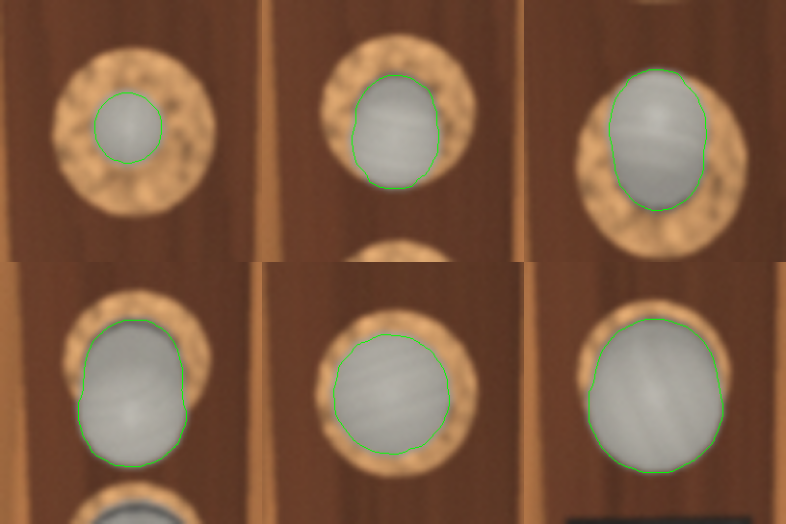

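```bash
python3 -c "
from h import *
cv2.imwrite('pics/fin.png',np.vstack([crop(cv2.imread('pics/scene1.png'),140,120,420,290,2),crop(cv2.imread('pics/top1.png'),140,120,420,210,2)]))"
```

```text
(no output)
```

View pics/fin.png

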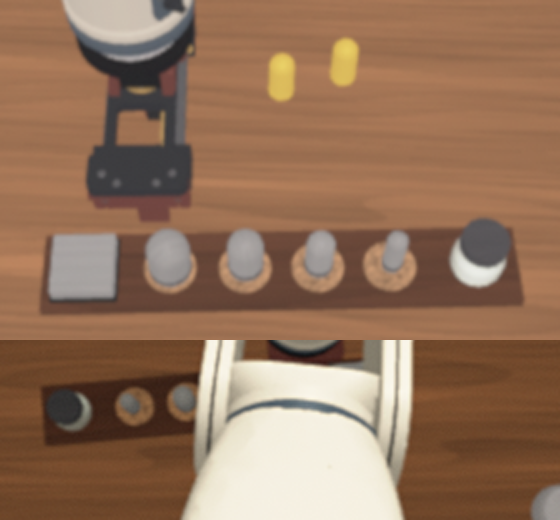

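All four stand upright in the right order, within about 1 mm of their pad centres. The 27's second view disagrees in y (2.4 mm, at the picture edge), while the first gives −0.7 mm. The arm is clear, so I hand in.

```bash
python3 -c "
from h import *
o=ctrl.get_obs();print(o['t'],o['ft_force'].round(1),np.abs(o['qvel']).max())
print(ctrl.close_job())"
```

```text
29.35 [ 0.3 -0.3 -0.4] 0.0030922697299239324
the job is handed in; nothing more can be done
None
```

The four punches stand upright on the cork pads in the order 41, 34, 27, 20 mm, from the steel block to the glass jar. I handed the job in at 29.4 s of the 104 s, with the arm about 230 mm up and touching nothing. No verdict was reported.

**Last checks, all from wrist views after the final release:**

| Punch | Off pad centre in x (mm) | Off pad centre in y (mm) |
|---|---|---|
| 41 | +1.1 | −0.4 |
| 34 | −1.0 | 0.0 |
| 27 | −0.3 | −0.7 |
| 20 | −0.5 | +1.1 |

The final pictures show all four upright. The jar and both yellow look-alikes appear undisturbed.

**Checks that disagreed:**
- **27 mm punch:** a second view, near the picture edge, put it +2.4 mm off in y. Combining both views gave its nose centre at 68.5 mm instead of 61.5 mm. I trusted the first view.
- **Block-end pad:** one height from mixing the wrist and top cameras came out at 4.6 mm. Wrist views alone gave 13.1 mm against the expected 15 mm.
- **Overhead cameras:** the scene and top views differed by about 3 mm in x, so I worked from the wrist camera.

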